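# Put the cooking things back in their wooden holders

## Task

Tidy the clear front part of the worktop: put the small spice jar, the stout glass jar, the carton and the peeler lying there each into the wooden holder whose recess matches its shape and size, so that each sits fully down on the recess floor, the jars and carton upright and the peeler flat along its rest. Set each one down rather than dropping it, tip none of them over, leave the striped mug and the food tin where they are, and let go of everything at the end.

Things in the scene. Friction and masses are not known exactly. Their poses are not given: they have to be found in the camera images.
- spice_jar: loose small spice jar, slim and round with a dark screw cap with a green top, alone on the clear front strip of the worktop nearest the robot (similar jars in the cluster at the far left are part of the room): 44 mm diameter, 105 mm tall (cap from z 85 to 105 mm); 0.11 kg; stands upright on the worktop. Origin: centre of its underside, z up.
- glass_jar: loose stout round glass jar with a brown screw lid, alone on the clear front strip nearest the robot (similar jars at the far left are part of the room): body 68 mm diameter up to z 76 mm, lid 62 mm diameter, 88 mm tall in all; 0.35 kg; stands upright. Origin: centre of its underside, z up.
- carton: loose upright pale blue and white cardboard carton with a folded gable top, alone on the clear front strip nearest the robot (a similar one in the cluster at the far left is part of the room): 44 mm along its x, 65 mm along its y, 148 mm tall, straight-sided and firm up to z 119 mm (grip below that, across the 44 mm); about 0.05 kg. Origin: centre of its underside, z up.
- green_peeler: loose hand peeler with a dark green handle, lying flat on the clear front strip nearest the robot, roughly crosswise to the robot's view: 170 mm along its x, 25 mm wide, 18 mm high. Origin: at the middle of its length and width, on its underside, z up; it can be gripped there across its width (y).
- small_round_holder: fixed wooden block 80 x 80 x 22 mm with a round recess 60 mm in diameter in its top, for the spice jar. The recess is 12 mm deep: its floor lies 10 mm above the origin. Origin: centre of the block's underside (on the recess's axis), z up.
- large_round_holder: fixed wooden block 100 x 100 x 22 mm with a round recess 84 mm in diameter in its top, for the glass jar. The recess is 12 mm deep: its floor lies 10 mm above the origin. Origin: centre of the block's underside (on the recess's axis), z up.
- oblong_holder: fixed wooden block 78 mm (its x) x 99 mm (its y) x 22 mm with a rectangular recess, 59 mm along x and 80 mm along y, for the carton, which fits either way round but not crosswise. The recess is 12 mm deep: its floor lies 10 mm above the origin. Origin: centre of the block's underside, z up.
- long_rest: fixed long narrow wooden rest, 210 mm (its x) x 60 mm (its y), for the peeler, either end first: a flat floor 8 mm above the origin, with a rim 10 mm high above the floor round both ends only (the space inside the rim is 192 x 42 mm); the middle 98 mm of the long sides has no rim, so that fingers can pass beside the peeler. Origin: centre of its underside, x along its length, z up.
- mug: bystander, to be left alone: white mug with green stripes and an ear, 84 x 120 mm, 91 mm tall, at the right of the work, in front of the bread bin. Origin: on its underside, midway between the far side of the ear and the opposite wall; the ear points to its -y.
- tin: bystander, to be left alone: short round food tin, 76 mm diameter, 58 mm tall, behind the middle holders, beside the white tray. Origin: centre of its underside, z up.

How it is judged (in metres and radians):
At the end, for the whole second after the job is handed in: Spice jar, glass jar and carton centred within 12 mm in the small round, large round and oblong holder, peeler within 15 mm (0.2 rad) in the long rest, carton within 0.3 rad; undersides within 4 mm of the recess floor, tilt under 0.1 rad, all released and at rest (horizontal distance between spice_jar and small_round_holder below 0.012 m and z of spice_jar in the frame of small_round_holder between 0.006 and 0.014 m and angle between each of spice_jar, glass_jar, carton, green_peeler's own z axis and vertical below 0.1 rad and linear speed of each of spice_jar, glass_jar, carton, green_peeler below 0.02 m/s and horizontal distance between glass_jar and large_round_holder below 0.012 m and z of glass_jar in the frame of large_round_holder between 0.006 and 0.014 m and horizontal distance between carton and oblong_holder below 0.012 m and z of carton in the frame of oblong_holder between 0.006 and 0.014 m and horizontal distance between green_peeler and long_rest below 0.015 m and z of green_peeler in the frame of long_rest between 0.004 and 0.012 m and angle between the x axis of carton and the x axis of oblong_holder, either way round below 0.3 rad and angle between the x axis of green_peeler and the x axis of long_rest, either way round below 0.2 rad); the robot touches nothing.
It fails at once if the spice jar, glass jar or carton is tipped over (more than 30 degrees from upright) (angle between any of spice_jar, glass_jar, carton's own z axis and vertical above 0.52 rad).
It fails at once if one of the four things is let go with its underside more than 50 mm above the worktop (dropped) ((height (world z) of spice_jar above 0.05 m and contact force between spice_jar and the fingers below 0.1 N) or (height (world z) of glass_jar above 0.05 m and contact force between glass_jar and the fingers below 0.1 N) or (height (world z) of carton above 0.05 m and contact force between carton and the fingers below 0.1 N) or (height (world z) of green_peeler above 0.05 m and contact force between green_peeler and the fingers below 0.1 N)).
It fails at once if the mug or the tin is shifted by more than 30 mm or tipped (distance of any of mug, tin from where it was at the start of the episode above 0.03 m or angle between any of mug, tin's own z axis and vertical above 0.3 rad).
It also fails if it takes over 112 s, if anything falls off the work surface, if the arm or the gripper's body presses on something with over 40 N, if the wrist force passes 120 N, or if a joint passes its speed limit or range.

## Robot

A 6-joint arm with a two-finger parallel gripper is mounted at the origin on a cart in front of the work surface, level with it; the furniture and walls round the work are solid. World frame = base frame: x ahead of the robot, y to its left, z up, the work surface at z = 0. Lengths are in m, angles in degrees, forces in N, time in s.
With the tool pointing down it reaches from about 0.4 to 0.825 m from the base axis. Payload 7 kg.
Tool frame: the origin (TCP) lies midway between the tips of the shut fingers; the grasp point (between the pads) lies hold_point_z behind it (hold_point_z is the distance from the TCP to the grasp point, in m); z points along the fingers, y is the line along which they close (so a half turn about z gives the same grasp; the last joint's range is limited). The gripper opens to 88 mm and grips with 3 to 60 N. Pads are 19 mm wide; open, the fingers measure 130 mm over their backs; the gripper's body (78 mm by 193 mm) begins 47 mm behind the grasp point.
Start: joints at [-57.863, 20.546, 0.682, 0, -70.136, -16.507], TCP at [0.182, -0.65, 0.227] pointing down, gripper open.
Joint ranges: [-176.03, 176.03], [-82.01, 121.73], [-58.28, 71.71], [-173.87, 95.51], [-174.79, -0.11], [-173.66, 173.66]. Speed limits (degrees/s): [136.94, 136.94, 172.46, 180, 180, 180].

## Interface

Orientations are given as [roll, pitch, yaw] about the fixed x, y, z axes, in that order (R = Rz(yaw) Ry(pitch) Rx(roll)).
In Python, from plant import * gives the robot as it stands.
- The arm moves only by the tool step_arm, never from a script. Its argument "steps" is a list that holds one entry, the list of rows, each a list of 6 numbers: the shift along the tool's x, y, z scaled (see below), then the turn, a rotation vector about the tool's x, y, z scaled (see below). In form: [[[tx, ty, tz, wx, wy, wz], ...]]. A call has 1 to 20 rows; each row is the pose to reach, as a shift and turn from the pose commanded when the call began, along the tool's axes at that moment; what a row does not reach only later rows make up. The controller multiplies each number of a shift by 100 mm and each number of a turn by 0.5 rad. A row lasts 1/10 s, in which the tool goes at most 50 mm and 8.59 degrees, less where a joint would pass 70% of its speed; a pose out of reach is approached as far as the arm can. A call with a number of a shift or a turn outside -1 to 1 is refused whole. A call with a gripper value outside its range is refused whole. "jaw" is the closure in counts, from 0 (fully open) to 255 (shut), set as the call begins (left out, the last holds). The fingers move at their own pace and stop on an object; the grip force is fixed at half the most. Time passes only in rows, so rows that repeat a pose let the fingers close. It gives the time, the measured TCP pose, the force, the opening and the grip force at its end, in the units of the state.
- get_obs(): the state, without advancing time (a new reading comes with each control period).
- snapshot(name): name is "scene" or "top" or "wrist"; returns (picture, depth): 384x512x3 uint8, red, green, blue; 384x512 float32, m along the optical axis (not along the pixel's ray), 0 where there is no reading.
- calibration(name): a dict with "mtx" (3x3 intrinsics, pixels), "dist" ([k1, k2, p1, p2, k3] as OpenCV has them; the pictures are not rectified), "rvec" (rotation vector, rad) and "tvec" (3), from world to camera coordinates, as OpenCV has them. Camera axes: x right, y down, z forward; pixel columns grow to the right and rows downward; lengths in m; the calibration is good to about 2 mm. A picture is of the moment at which its call begins: read the wrist's pose just before it. calibration takes no time and is no camera call; for the wrist camera it gives the pose at the moment of the call.
- close_job(): hands the job in; it is judged then, once.
The state is a dict: "clock": time; "joint_pos": joint angles; "qvel": joint speeds; "tau": joint torques, N m; "tool_pos": TCP position; "orientation": TCP orientation; "force": force on the tool from outside, world axes, zero at the start; "moment": the same for the moment, N m; "opening": finger opening in m; "gripper_force": force on a finger pad.
Only numpy, scipy, OpenCV 4.12 (cv2) and the standard library are available. Lean on these libraries where they do the work, as an engineer would, in place of code of your own. Each camera call takes 0.05 s, during which the arm holds its last target. There are 200 camera calls.

## Working session

There is one attempt and no reset: what is moved stays moved. The work goes in short steps, Python scripts to look and compute and a tool call to move; the robot and the scene stay as the last step left them, time stands still between calls to the robot, and variables do not carry over. Pictures are saved under pics/ and viewed, at most 14 in all, crops included, and the job is handed in when it is done.

Besides the shell and the picture viewer there is one more tool, called after "Emit:" as name([rows], argument=value, ...), one row to a line, values as JSON. step_arm: Moves the arm, as the interface text tells. Its arguments: {"type":"object","properties":{"steps":{"type":"array","items":{"type":"array","items":{"type":"array","items":{"type":"number","minimum":-1,"maximum":1}}}},"jaw":{"type":"number"}},"required":["steps"]}

```bash
ls; mkdir -p pics; python3 - <<'E'
from plant import *
import cv2,numpy as np
print(get_obs())
for n in("scene","top"):
    p,d=snapshot(n); cv2.imwrite(f"pics/{n}0.png",cv2.resize(p[:,:,::-1],(800,600),interpolation=cv2.INTER_CUBIC)); np.savez(f"{n}0.npz",p=p,d=d)
    c=calibration(n);R=cv2.Rodrigues(np.array(c["rvec"]))[0]; print(n,c["mtx"],c["dist"],(-R.T@np.ravel(c["tvec"])),R[2], (d>0).mean())
E
```

```text
pics
{'clock': 0.0, 'joint_pos': array([-5.78648978e+01,  2.05897947e+01,  6.35274746e-01, -1.88354996e-02,
       -7.01359607e+01, -1.65065794e+01]), 'qvel': array([ 0.02800778,  0.00335962, -0.00643484,  0.03009715,  0.04297752,
       -0.06232188]), 'tau': array([-1.63360477e-03, -5.82714951e+01,  2.93061233e+01,  6.99728251e+00,
        6.99762837e-03, -2.05653159e-04]), 'tool_pos': array([ 0.18168319, -0.64959654,  0.22565664]), 'orientation': array([ 1.79908217e+02, -8.73312373e-03, -1.64377884e+02]), 'force': array([-0.21424881,  0.41249129,  0.45909495]), 'moment': array([-0.01468392, -0.03052323,  0.0036131 ]), 'gripper_force': 0.0, 'opening': 0.08745437233564611}
scene [[375.79570744   0.         263.76169535]
 [  0.         375.79570744 188.82225855]
 [  0.           0.           1.        ]] [0.02883806 0.         0.         0.         0.        ] [0.05608231 0.72011571 0.73626203] [ 0.46002624 -0.65099201 -0.60380895] 0.9959818522135416
top [[383.84743914   0.         258.69979975]
 [  0.         383.84743914 196.9203689 ]
 [  0.           0.           1.        ]] [-0.06295472  0.          0.          0.          0.        ] [ 0.26167387 -0.04990873  1.54224673] [ 0.21414342  0.01575255 -0.9766752 ] 0.9962615966796875
```

View pics/scene0.png

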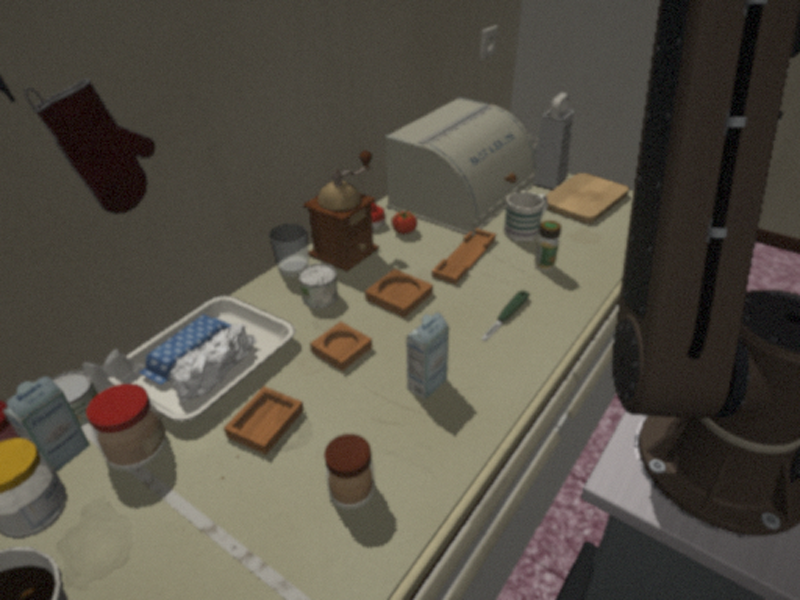

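View pics/top0.png

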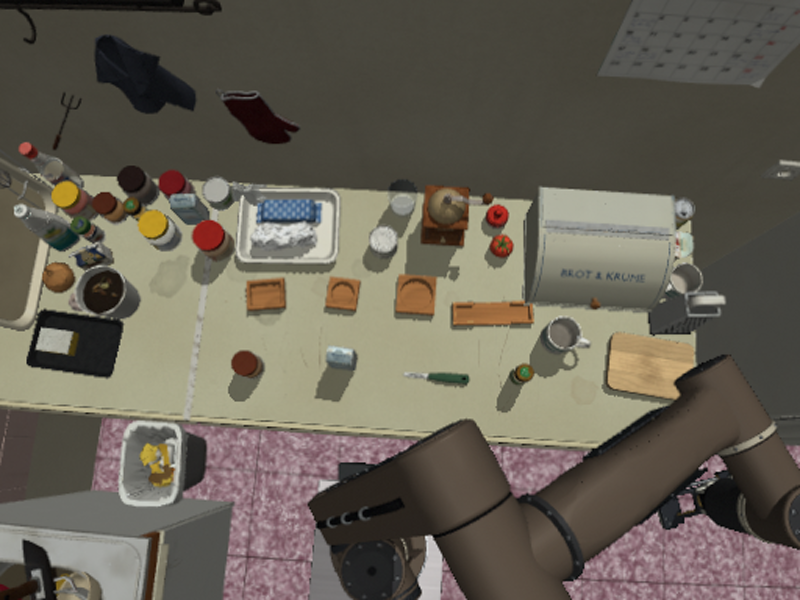

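The top view shows these things, in 800x600 pixels:
- **Holders:** oblong (266,295), small round (342,294), large round (416,295), rest (492,314).
- **Things to move:** glass jar (247,363), carton (341,357), peeler (437,378), spice jar (524,372).
- **Bystanders:** mug (564,335), tin (383,241).

The scene view shows the same layout. Next I'll measure using both cameras.

```bash
cat > h.py <<'E'
from plant import *
import cv2,numpy as np
def cloud(c,d):
    K=np.array(c["mtx"]);R=cv2.Rodrigues(np.array(c["rvec"]))[0];t=np.ravel(c["tvec"])
    v,u=np.mgrid[:384,:512]
    n=cv2.undistortPoints(np.stack([u,v],-1).reshape(-1,1,2).astype(float),K,np.array(c["dist"])).reshape(384,512,2)
    P=np.concatenate([n*d[...,None],d[...,None]],-1)
    W=(P-t)@R; W[d<=0]=np.nan
    return W
def ray(c,uv,z):
    K=np.array(c["mtx"]);R=cv2.Rodrigues(np.array(c["rvec"]))[0];t=np.ravel(c["tvec"])
    n=cv2.undistortPoints(np.array(uv,float).reshape(-1,1,2),K,np.array(c["dist"])).reshape(-1,2)
    D=np.c_[n,np.ones(len(n))]@R; C=-R.T@t
    return C+D*((z-C[2])/D[:,2])[:,None]
E
python3 - <<'E'
from h import *
np.set_printoptions(precision=4,suppress=True)
WT=cloud(calibration("top"),np.load("top0.npz")["d"]);WS=cloud(calibration("scene"),np.load("scene0.npz")["d"])
items=dict(gl=(247,363),ca=(341,357),pe=(437,378),sp=(524,372),ob=(266,295),sr=(342,294),lr=(416,295),re=(492,314),mug=(564,335),tin=(383,241))
for k,(u,v) in items.items():
    c=ray(calibration("top"),[(u*.64,v*.64)],0.02)[0]
    for n,W in(("top",WT),("scene",WS)):
        P=W.reshape(-1,3); r=0.14 if k in("pe","re") else 0.085
        Q=P[(abs(P[:,0]-c[0])<min(r,.07))&(abs(P[:,1]-c[1])<r)]
        tab=Q[abs(Q[:,2])<.008]; h=Q[Q[:,2]>(.010)]
        if len(h)<5: print(k,n,"few",len(h)); continue
        zt=np.percentile(h[:,2],97); top=h[h[:,2]>zt-.008]
        rc=cv2.minAreaRect(top[:,:2].astype(np.float32)*1000)
        print(k,n,c[:2],"N",len(h),"tabz %.4f ztop %.4f"%(np.median(tab[:,2]),zt),"bbox",h[:,:2].min(0),h[:,:2].max(0),"toprect",np.round(rc[0],1),np.round(rc[1],1),round(rc[2],1))
E
```

```text
gl top [0.4247 0.3669] N 316 tabz 0.0001 ztop 0.0927 bbox [0.3853 0.3202] [0.4916 0.3892] toprect [419.5 355.9] [59.7 61.1] 51.8
gl scene [0.4247 0.3669] N 1288 tabz 0.0012 ztop 0.0899 bbox [0.3848 0.3268] [0.45   0.3935] toprect [419.1 358.5] [62.3 60.8] 71.5
ca top [0.4562 0.1275] N 261 tabz -0.0003 ztop 0.1442 bbox [0.4018 0.0524] [0.5116 0.2035] toprect [451.2 120.2] [55.7 14.6] 80.1
ca scene [0.4562 0.1275] N 1145 tabz 0.0022 ztop 0.1427 bbox [0.4277 0.0885] [0.4728 0.1569] toprect [451.4 118.7] [61.2 19.8] 85.1
pe top [ 0.4187 -0.1202] N 131 tabz -0.0004 ztop 0.0216 bbox [ 0.3789 -0.2189] [ 0.479  -0.0436] toprect [ 424.4 -149.4] [96.6 21.6] 88.2
pe scene [ 0.4187 -0.1202] N 163 tabz 0.0021 ztop 0.0205 bbox [ 0.4124 -0.2001] [ 0.4366 -0.0857] toprect [ 425.1 -149.6] [101.   21.8] 87.0
sp top [ 0.4479 -0.3406] N 214 tabz -0.0008 ztop 0.1097 bbox [ 0.4169 -0.4235] [ 0.5175 -0.3026] toprect [ 438.8 -325.8] [39.4 38.5] 47.7
sp scene [ 0.4479 -0.3406] N 536 tabz 0.0022 ztop 0.1080 bbox [ 0.4172 -0.4256] [ 0.5178 -0.2999] toprect [ 441.3 -323.5] [40.9 43.2] 49.7
ob top [0.606  0.3384
[... 900 characters left out ...]
5 59.6] 0.1
re scene [ 0.5934 -0.2538] N 1165 tabz 0.0025 ztop 0.1295 bbox [ 0.5235 -0.3937] [ 0.6634 -0.1466] toprect [ 656.6 -363.3] [58.2 13.6] 89.8
mug top [ 0.5501 -0.442 ] N 434 tabz -0.0005 ztop 0.0968 bbox [ 0.5026 -0.5182] [ 0.6197 -0.357 ] toprect [ 572.7 -438.4] [ 82.5 144.5] 62.6
mug scene [ 0.5501 -0.442 ] N 709 tabz 0.0025 ztop 0.0931 bbox [ 0.5038 -0.5032] [ 0.6194 -0.3575] toprect [ 557.7 -449. ] [ 83.  145.7] 23.6
tin top [0.7734 0.043 ] N 309 tabz -0.0000 ztop 0.0607 bbox [ 0.7074 -0.0195] [0.8433 0.1182] toprect [787.3  45. ] [107.9  69.6] 3.5
tin scene [0.7734 0.043 ] N 557 tabz 0.0026 ztop 0.0604 bbox [0.7307 0.002 ] [0.8082 0.0807] toprect [770.4  41.9] [71.9 78.6] 42.3
```

```bash
python3 - <<'E'
import cv2
p=cv2.imread("pics/top0.png")
import numpy as np
d=np.load("top0.npz")["p"][:,:,::-1]
cv2.imwrite("pics/topcrop.png",cv2.resize(d[165:265,140:365+20],None,fx=3.2,fy=3.2,interpolation=cv2.INTER_CUBIC))
E
python3 - <<'E'
from h import *
np.set_printoptions(precision=4,suppress=True)
WT=cloud(calibration("top"),np.load("top0.npz")["d"]);WS=cloud(calibration("scene"),np.load("scene0.npz")["d"])
def rect(n,P,lo,hi,z0,z1):
    P=P.reshape(-1,3);m=((P[:,:2]>lo)&(P[:,:2]<hi)).all(1)&(P[:,2]>z0)&(P[:,2]<z1);Q=P[m]
    rc=cv2.minAreaRect(Q[:,:2].astype(np.float32)*1000); print(n,m.sum(),np.round(rc[0],1),np.round(rc[1],1),round(rc[2],1))
for n,W in(("T",WT),("S",WS)):
    rect("rest"+n,W,(.53,-.375),(.65,-.13),.006,.032)
    rect("resttop"+n,W,(.53,-.375),(.65,-.13),.018,.032)
    rect("carton"+n,W,(.40,.06),(.5,.17),.03,.115)
    rect("peel"+n,W,(.40,-.22),(.45,-.02),.007 if n=="T" else .01,.03)
E
```

```text
restT 591 [ 588. -257.] [114.9 238.4] 2.9
resttopT 63 [ 600.3 -253.5] [ 57.7 208.8] 5.0
cartonT 72 [436.4 114.5] [33.6 71.9] 25.9
peelT 150 [ 419.8 -113.6] [186.3  35.4] 88.8
restS 683 [ 602.4 -261.8] [ 87.6 228.4] 4.8
resttopS 152 [ 604.8 -261.7] [ 70.1 228.4] 6.4
cartonS 653 [447.9 121.2] [66.8 42.4] 83.0
peelS 163 [ 425.  -142.9] [114.4  22.9] 88.4
```

View pics/topcrop.png

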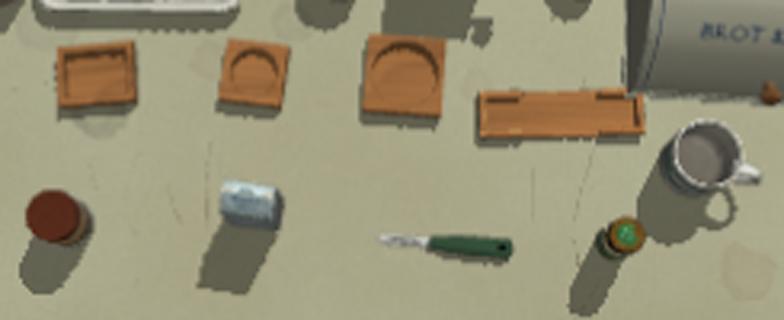

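```bash
python3 - <<'E'
import plant
from h import *
print([n for n in dir(plant) if not n.startswith('_')], getattr(plant,'hold_point_z',None))
np.set_printoptions(precision=4,suppress=True)
f=lambda L,z:print(ray(calibration("top"),[(140+a/3.2,165+b/3.2) for a,b in L],z))
f([(378,239),(513,249),(429,244)],.008)
f([(478,95),(478,137),(643,91),(645,133)],.017)
E
```

```text
['PlanningError', 'calibration', 'close_job', 'get_obs', 'hold_point_z', 'snapshot'] 0.0188
[[ 0.4232 -0.0343  0.008 ]
 [ 0.4216 -0.2032  0.008 ]
 [ 0.4211 -0.0982  0.008 ]]
[[ 0.6135 -0.1494  0.017 ]
 [ 0.5591 -0.1521  0.017 ]
 [ 0.6324 -0.3598  0.017 ]
 [ 0.5779 -0.3634  0.017 ]]
```

Emit:
step_arm([
  [[0,0,0,0,0,-0.25],[0,0,0,0,0,-0.5],[0,0,0,0,0,-0.75],[0,0,0,0,0,-1],[0,0,0,0,0,-1]],
], jaw=0)

```text
clock: 0.6
tool_pos: [0.1818, -0.6498, 0.226]
orientation: [179.9, 0.0, -135.6]
force: [-0.0, 0.1, -0.3]
opening: 0.0875
gripper_force: 0.0
```

Emit:
step_arm([
  [[0,0,0,0,0,-0.25],[0,0,0,0,0,-0.5],[0,0,0,0,0,-0.75],[0,0,0,0,0,-1]],
])

```text
clock: 1.0
tool_pos: [0.1818, -0.6499, 0.2262]
orientation: [180.0, 0.0, -107.0]
force: [0.3, 0.5, 0.2]
opening: 0.0873
gripper_force: 0.0
```

Emit:
step_arm([
  [[0,0,0,0,0,-0.25],[0,0,0,0,0,-0.5],[0,0,0,0,0,-0.596],[0,0,0,0,0,-0.596]],
])

```text
clock: 1.4
tool_pos: [0.1818, -0.6499, 0.2263]
orientation: [180.0, 0.0, -90.2]
force: [0.1, -0.4, -0.3]
opening: 0.0877
gripper_force: 0.0
```

Emit:
step_arm([
  [[-0.25,-0.1,0,0,0,0],[-0.5,-0.3,0,0,0,0],[-0.8,-0.6,0,0,0,0],[-1,-0.8,0,0,0,0]],
])

```text
clock: 1.8
tool_pos: [0.2628, -0.5485, 0.2266]
orientation: [-180.0, 0.0, -90.3]
force: [0.3, 0.4, -0.1]
opening: 0.0877
gripper_force: 0.0
```

Emit:
step_arm([
  [[-0.3,-0.3,0,0,0,0],[-0.6,-0.6,0,0,0,0],[-1,-0.9,0,0,0,0]],
])

```text
clock: 2.1
tool_pos: [0.3527, -0.4492, 0.2264]
orientation: [180.0, -0.0, -90.3]
force: [0.9, 0.9, 0.9]
opening: 0.0874
gripper_force: 0.0
```

Emit:
step_arm([
  [[-0.3,-0.3,0,0,0,0],[-0.6,-0.6,0,0,0,0],[-0.9,-0.8,0,0,0,0],[-1,-0.88,0,0,0,0],[-1,-0.88,0,0,0,0]],
])

```text
clock: 2.6
tool_pos: [0.4408, -0.3487, 0.2266]
orientation: [-180.0, 0.0, -90.0]
force: [-0.6, -0.5, 0.3]
opening: 0.0874
gripper_force: 0.0
```

```bash
cat >> h.py <<'E'
def look(n,name):
    c=calibration(name); p,d=snapshot(name); np.savez(n+".npz",p=p,d=d,c=c)
    cv2.imwrite(f"pics/{n}.png",cv2.resize(p[:,:,::-1],(768,576),interpolation=cv2.INTER_CUBIC))
    return c,d,cloud(c,d)
def rect(n,P,lo,hi,z0,z1):
    P=P.reshape(-1,3);m=((P[:,:2]>lo)&(P[:,:2]<hi)).all(1)&(P[:,2]>z0)&(P[:,2]<z1);Q=P[m]
    if len(Q)<5: print(n,"few");return
    rc=cv2.minAreaRect(Q[:,:2].astype(np.float32)*1000); print(n,m.sum(),np.round(rc[0],1),np.round(rc[1],1),round(rc[2],1),"z",np.round(np.percentile(Q[:,2],[5,50,95]),4))
E
python3 - <<'E'
from h import *
o=get_obs();print(o["tool_pos"],o["orientation"],o["joint_pos"],o["clock"])
c,d,W=look("w1","wrist")
R=cv2.Rodrigues(np.array(c["rvec"]))[0];print("cam",-R.T@np.ravel(c["tvec"]),R[2])
rect("spice top",W,(.40,-.37),(.48,-.28),.09,.12)
rect("spice body",W,(.40,-.37),(.48,-.28),.03,.12)
E
```

```text
[ 0.44083685 -0.34872838  0.22659161] [-1.79993367e+02  4.81760147e-03 -9.00312119e+01] [-1.83993738e+01  9.95502050e+00 -1.37914555e+01 -7.27875012e-03
 -6.62487475e+01  1.83710930e+01] 2.6
cam [ 0.44094086 -0.42264089  0.38493564] [-1.33245013e-04  2.71593350e-01 -9.62412092e-01]
spice top 1612 [ 438. -329.] [43.4 43.8] 25.4 z [0.0956 0.1054 0.1067]
spice body 2024 [ 438.5 -329.2] [43.8 43.6] 62.7 z [0.0481 0.1051 0.1066]
```

View pics/w1.png

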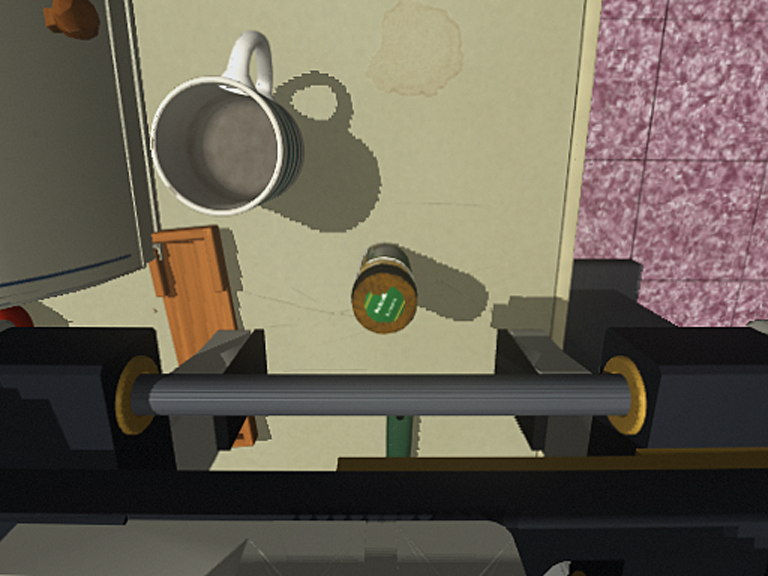

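The wrist view shows the spice cap at (384,300), the mug at (215,145) and the rest at the left. The jar is at about (0.4385, -0.3285), so I'll descend and grasp it.

Emit:
step_arm([
  [[-0.1,0.02,0.1,0,0,0],[-0.2,0.02,0.3,0,0,0],[-0.2,0.02,0.55,0,0,0],[-0.2,0.02,0.8,0,0,0],[-0.2,0.02,1,0,0,0]],
])

```text
clock: 3.15
tool_pos: [0.4365, -0.3309, 0.1253]
orientation: [180.0, 0.0, -90.2]
force: [-0.2, 0.0, -0.8]
opening: 0.0874
gripper_force: 0.0
```

Emit:
step_arm([
  [[0,0,0.2,0,0,0],[0,0,0.4,0,0,0],[0,0,0.6,0,0,0],[0,0,0.7,0,0,0],[0,0,0.8,0,0,0],[0,0,0.8,0,0,0]],
])

```text
clock: 3.75
tool_pos: [0.437, -0.3303, 0.0456]
orientation: [179.9, 0.0, -90.1]
force: [-0.8, 0.9, -0.4]
opening: 0.0877
gripper_force: 0.0
```

Emit:
step_arm([
  [[0,0,0,0,0,0],[0,0,0,0,0,0],[0,0,0,0,0,0],[0,0,0,0,0,0],[0,0,0,0,0,0],[0,0,0,0,0,0],[0,0,0,0,0,0],[0,0,0,0,0,0],[0,0,0,0,0,0],[0,0,0,0,0,0],[0,0,0,0,0,0],[0,0,0,0,0,0]],
], jaw=255)

```text
clock: 4.95
tool_pos: [0.438, -0.3301, 0.0467]
orientation: [-180.0, -0.0, -90.0]
force: [1.0, 0.3, 1.8]
opening: 0.0434
gripper_force: 30.0
```

Emit:
step_arm([
  [[0,0,-0.05,0,0,0],[0,0,-0.2,0,0,0],[0,0,-0.4,0,0,0],[0,0,-0.6,0,0,0],[0,0,-0.75,0,0,0],[0,0,-0.8,0,0,0]],
])

```text
clock: 5.55
tool_pos: [0.4384, -0.3303, 0.1282]
orientation: [-179.9, -0.0, -90.0]
force: [0.1, -0.5, -0.9]
opening: 0.0432
gripper_force: 30.0
```

Emit:
step_arm([
  [[-0.1,-0.05,0,0,0,0],[-0.3,-0.15,0,0,0,0],[-0.53,-0.3,0,0,0,0],[-0.77,-0.45,0,0,0,0],[-1,-0.6,0,0,0,0]],
])

```text
clock: 6.05
tool_pos: [0.4977, -0.2284, 0.1254]
orientation: [179.9, 0.0, -90.0]
force: [0.6, -0.2, -1.4]
opening: 0.0436
gripper_force: 30.0
```

Emit:
step_arm([
  [[-0.25,-0.15,0,0,0,0],[-0.5,-0.3,0,0,0,0],[-0.75,-0.45,0,0,0,0],[-1,-0.6,0,0,0,0]],
])

```text
clock: 6.45
tool_pos: [0.5576, -0.1283, 0.1253]
orientation: [179.9, 0.0, -90.0]
force: [0.5, 0.5, -0.6]
opening: 0.0433
gripper_force: 30.0
```

Emit:
step_arm([
  [[-0.25,-0.15,0,0,0,0],[-0.5,-0.3,0,0,0,0],[-0.75,-0.43,0,0,0,0],[-1,-0.5,0,0,0,0]],
])

```text
clock: 6.85
tool_pos: [0.6079, -0.0283, 0.125]
orientation: [179.9, -0.0, -90.0]
force: [1.0, -0.8, -1.7]
opening: 0.0431
gripper_force: 30.0
```

Emit:
step_arm([
  [[-0.25,-0.1,0,0,0,0],[-0.5,-0.15,0,0,0,0],[-0.75,-0.19,0,0,0,0],[-0.9,-0.19,0,0,0,0],[-1,-0.19,0,0,0,0],[-1,-0.19,0,0,0,0]],
])

```text
clock: 7.45
tool_pos: [0.6263, 0.0709, 0.1259]
orientation: [179.9, -0.0, -89.9]
force: [-0.0, -1.1, -2.2]
opening: 0.0435
gripper_force: 30.0
```

```bash
python3 - <<'E'
from h import *
o=get_obs();print(o["tool_pos"],o["orientation"],o["clock"],o["opening"],o["gripper_force"])
c,d,W=look("w2","wrist")
rect("sr rim",W,(.57,.07),(.69,.2),.012,.035)
rect("lr rim",W,(.58,-.115),(.70,.01),.015,.032)
E
```

```text
[0.62631199 0.07092247 0.12592713] [ 1.79941466e+02 -1.56476800e-02 -8.99346148e+01] 7.45 0.04347446214643443 29.99289683299139
sr rim 193 [623.9 105.3] [17.6 79.6] 87.2 z [0.014  0.0216 0.023 ]
lr rim 4620 [635.9 -43.5] [ 76.8 100.8] 89.6 z [0.0201 0.0221 0.0234]
```

View pics/w2.png

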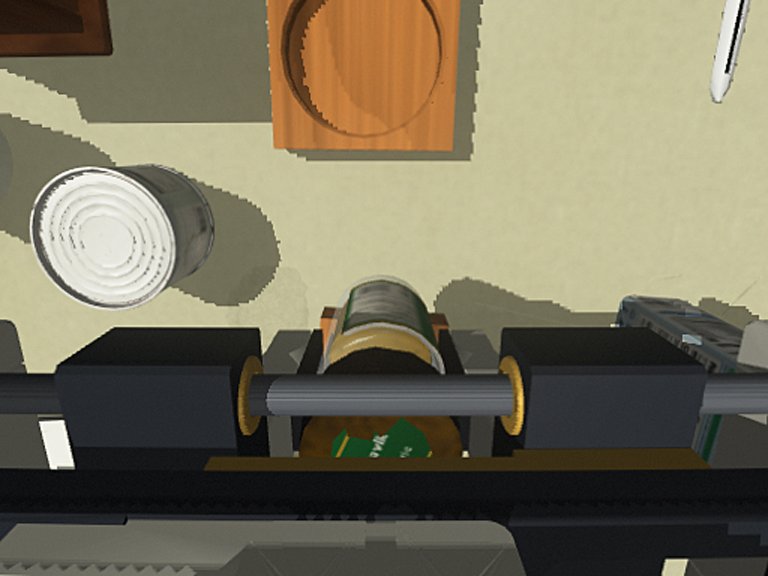

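The wrist view shows the large holder's bottom edge at row 150, the tin at (120,235) and the small holder hidden under the jar. I'll move over the small holder and lower the jar in.

Emit:
step_arm([
  [[-0.15,0,0,0,0,0],[-0.35,0,0,0,0,0],[-0.55,0,0,0,0,0],[-0.665,0,0,0,0,0],[-0.665,0,0.05,0,0,0],[-0.665,0,0.2,0,0,0],[-0.665,0,0.35,0,0,0],[-0.665,0,0.5,0,0,0],[-0.665,0,0.55,0,0,0],[-0.665,0,0.6,0,0,0],[-0.665,0,0.63,0,0,0],[-0.665,0,0.66,0,0,0],[-0.665,0,0.68,0,0,0],[-0.665,0,0.69,0,0,0],[-0.665,0,0.69,0,0,0]],
])

```text
clock: 9.0
tool_pos: [0.6269, 0.1365, 0.0576]
orientation: [-180.0, 0.0, -90.0]
force: [0.2, -0.2, -1.3]
opening: 0.0438
gripper_force: 30.0
```

Emit:
step_arm([
  [[0,0,0.005,0,0,0],[0,0,0.01,0,0,0],[0,0,0.015,0,0,0],[0,0,0.015,0,0,0]],
])

```text
clock: 9.4
tool_pos: [0.627, 0.1365, 0.0567]
orientation: [-180.0, 0.0, -90.0]
force: [-1.8, 0.0, 3.9]
opening: 0.0434
gripper_force: 30.0
```

Emit:
step_arm([
  [[0,0,0,0,0,0],[0,0,0,0,0,0],[0,0,0,0,0,0],[0,0,0,0,0,0],[0,0,0,0,0,0],[0,0,0,0,0,0],[0,0,0,0,0,0],[0,0,0,0,0,0],[0,0,-0.1,0,0,0],[0,0,-0.3,0,0,0],[0,0,-0.6,0,0,0],[0,0,-1,0,0,0]],
], jaw=0)

```text
clock: 10.6
tool_pos: [0.6259, 0.1361, 0.1563]
orientation: [179.9, -0.1, -90.0]
force: [1.0, 0.3, -0.1]
opening: 0.0878
gripper_force: 0.0
```

Emit:
step_arm([
  [[0,0,-0.4,0,0,0],[0.1,0,-0.8,0,0,0],[0.4,0.2,-0.9,0,0,0],[0.7,0.4,-0.9,0,0,0],[1,0.6,-0.9,0,0,0]],
])

```text
clock: 11.1
tool_pos: [0.5662, 0.0356, 0.2475]
orientation: [-179.9, 0.0, -90.0]
force: [0.3, -0.6, -0.4]
opening: 0.0877
gripper_force: 0.0
```

Emit:
step_arm([
  [[0.3,0.2,0,0,0,0],[0.6,0.4,0,0,0,0],[0.9,0.6,0,0,0,0],[1,0.67,0,0,0,0]],
])

```text
clock: 11.5
tool_pos: [0.498, -0.0655, 0.2473]
orientation: [-179.9, 0.0, -90.1]
force: [0.8, 0.1, -0.0]
opening: 0.0877
gripper_force: 0.0
```

Emit:
step_arm([
  [[0.15,0,0,0,0,0],[0.26,0,0,0,0,0],[0.26,0,0,0,0,0]],
])

```text
clock: 11.8
tool_pos: [0.5001, -0.0903, 0.2465]
orientation: [-180.0, -0.0, -90.1]
force: [-0.3, 0.7, -0.2]
opening: 0.0875
gripper_force: 0.0
```

```bash
python3 - <<'E'
from h import *
o=get_obs();print(o["tool_pos"],o["orientation"],o["clock"],o["opening"])
c,d,W=look("w3","wrist")
rect("rest rim",W,(.54,-.37),(.66,-.12),.014,.022)
rect("rest all",W,(.54,-.37),(.66,-.12),.005,.022)
rect("peeler",W,(.39,-.23),(.45,-.02),.007,.03)
rect("peeler handle",W,(.39,-.23),(.45,-.10),.007,.03)
W=look("s3","top")[2]
rect("spice top",W,(.59,.10),(.67,.18),.105,.13)
W=look("s3b","scene")[2]
rect("spice scene",W,(.59,.10),(.67,.18),.035,.13)
E
```

```text
[ 0.50005513 -0.09030208  0.24647469] [-1.79971023e+02 -3.47899725e-03 -9.00594497e+01] 11.8 0.08753041227467084
rest rim 957 [ 593.9 -179.9] [61.1 56.1] 4.6 z [0.0159 0.018  0.0194]
rest all 5556 [ 597.4 -218. ] [ 61.1 132. ] 5.3 z [0.0069 0.0085 0.0185]
peeler 1480 [ 423.3 -150. ] [105.   24.9] 89.7 z [0.0113 0.0157 0.0178]
peeler handle 1469 [ 423.3 -151.4] [102.2  24.9] 89.7 z [0.0113 0.0157 0.0178]
spice top few
spice scene 495 [626.6 142.3] [44.6 43.5] 42.2 z [0.0417 0.0895 0.1187]
```

View pics/w3.png

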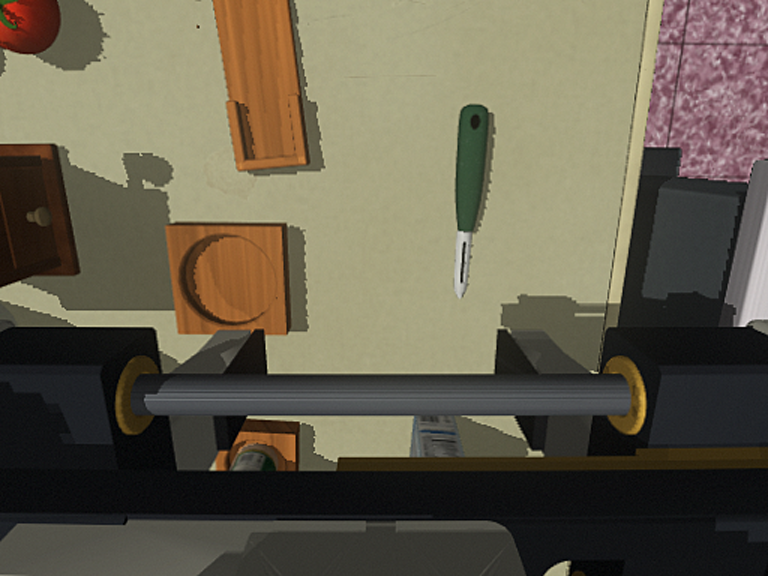

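```bash
python3 - <<'E'
from h import *
c=np.load("w3.npz",allow_pickle=True)["c"].item()
print(ray(c,np.array([(474,104),(460,298),(466,232)])/1.5,.01))
E
```

```text
[[ 0.42291686 -0.20346473  0.01      ]
 [ 0.42652929 -0.03582989  0.01      ]
 [ 0.4241741  -0.097146    0.01      ]]
```

The wrist view shows the peeler from handle end (474,104) to tip (460,298), and the rest's near end at (275,167). I take the peeler centre as (0.4245, -0.119), and the rest as (0.601, -0.257) with its axis at 95.2°.

Emit:
step_arm([
  [[0.1,0.2,0.1,0,0,0],[0.2,0.5,0.3,0,0,0],[0.287,0.755,0.6,0,0,0],[0.287,0.755,0.8,0,0,0],[0.287,0.755,1,0,0,0]],
])

```text
clock: 12.45
tool_pos: [0.4239, -0.1179, 0.1455]
orientation: [-180.0, 0.0, -90.0]
force: [0.4, -0.2, -0.3]
opening: 0.0879
gripper_force: 0.0
```

Emit:
step_arm([
  [[0,0,0.25,0,0,0],[0,0,0.5,0,0,0],[0,0,0.75,0,0,0],[0,0,0.9,0,0,0],[0,0,1,0,0,0],[0,0,1,0,0,0]],
])

```text
clock: 13.05
tool_pos: [0.4238, -0.118, 0.045]
orientation: [179.9, -0.0, -90.0]
force: [-0.3, -0.8, -0.1]
opening: 0.0875
gripper_force: 0.0
```

Emit:
step_arm([
  [[0,0,0.1,0,0,0],[0,0,0.2,0,0,0],[0,0,0.3,0,0,0],[0,0,0.37,0,0,0],[0,0,0.4,0,0,0],[0,0,0.42,0,0,0],[0,0,0.42,0,0,0]],
])

```text
clock: 13.75
tool_pos: [0.4243, -0.1182, 0.0039]
orientation: [180.0, -0.0, -90.0]
force: [-0.3, -0.4, -0.1]
opening: 0.0875
gripper_force: 0.0
```

Emit:
step_arm([
  [[0,0,0,0,0,0],[0,0,0,0,0,0],[0,0,0,0,0,0],[0,0,0,0,0,0],[0,0,0,0,0,0],[0,0,0,0,0,0],[0,0,0,0,0,0],[0,0,0,0,0,0],[0,0,0,0,0,0],[0,0,0,0,0,0],[0,0,0,0,0,0],[0,0,0,0,0,0],[0,0,0,0,0,0],[0,0,0,0,0,0]],
], jaw=255)

```text
clock: 15.15
tool_pos: [0.4244, -0.1182, 0.0041]
orientation: [-180.0, 0.0, -90.0]
force: [-0.9, 0.1, -0.9]
opening: 0.0248
gripper_force: 29.9
```

Emit:
step_arm([
  [[0,0,-0.05,0,0,0],[0,0,-0.2,0,0,0],[0,0,-0.4,0,0,0],[0,0,-0.5,0,0,0],[0,0,-0.5,0,0,0]],
])

```text
clock: 15.65
tool_pos: [0.4254, -0.1181, 0.0554]
orientation: [-179.8, 0.0, -90.0]
force: [-0.1, 0.6, -1.8]
opening: 0.0247
gripper_force: 29.9
```

Emit:
step_arm([
  [[0.1,-0.1,0,0,0,0],[0.25,-0.3,0,0,0,0],[0.4,-0.5,0,0,0,0],[0.6,-0.75,0,0,0,0],[0.8,-1,0,0,0,0]],
])

```text
clock: 16.15
tool_pos: [0.5251, -0.1996, 0.0527]
orientation: [179.9, 0.0, -90.0]
force: [1.1, 0.1, -1.1]
opening: 0.0247
gripper_force: 29.9
```

Emit:
step_arm([
  [[0.2,-0.25,0,0,0,0],[0.4,-0.5,0,0,0,0],[0.55,-0.7,0,0,0,0],[0.59,-0.765,0,0,0,0],[0.59,-0.765,0,0,0,-0.09],[0.59,-0.765,0,0,0,-0.18],[0.59,-0.765,0,0,0,-0.18],[0.59,-0.765,0,0,0,-0.18]],
])

```text
clock: 16.95
tool_pos: [0.6004, -0.2573, 0.0531]
orientation: [179.9, 0.0, -84.9]
force: [-0.0, -0.2, -1.1]
opening: 0.0249
gripper_force: 29.9
```

```bash
python3 - <<'E'
from h import *
o=get_obs();print(o["tool_pos"],o["orientation"],o["clock"],o["opening"],o["gripper_force"])
c,d,W=look("w4","wrist")
rect("rest rim",W,(.54,-.38),(.63,-.26),.013,.021)
rect("peeler",W,(.56,-.37),(.65,-.22),.055,.08)
E
```

```text
[ 0.60035237 -0.25729702  0.05312658] [ 1.79922889e+02  2.01202388e-02 -8.49169835e+01] 16.95 0.024859916886468377 29.899257123470306
rest rim 2774 [ 602.7 -341.4] [73.5 54.4] 89.9 z [0.0157 0.0179 0.0192]
peeler 10450 [ 610.1 -296.4] [ 53.6 152.2] 17.9 z [0.0603 0.0652 0.0764]
```

View pics/w4.png

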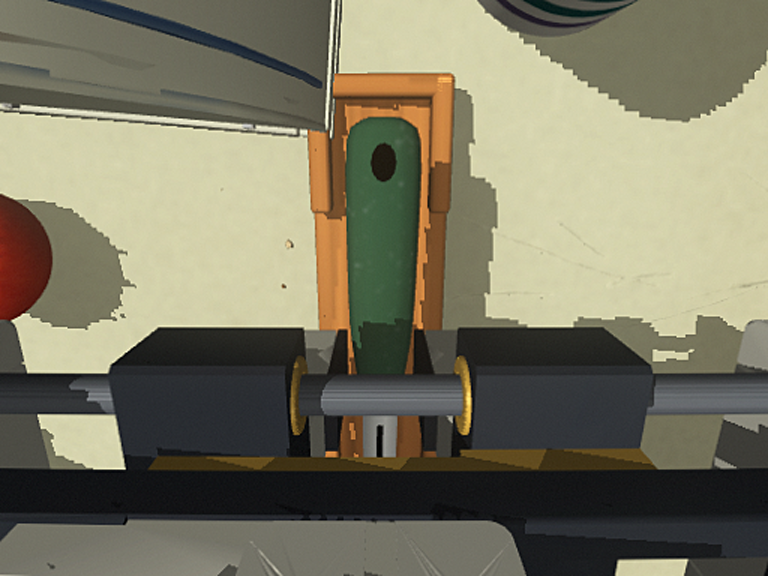

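The wrist view shows the handle (columns 345–420) centred between the rims (330–435), with its end at row 118 inside the end rim at row 95. I'll lower it.

Emit:
step_arm([
  [[0,0,0.05,0,0,0],[0,0,0.12,0,0,0],[0,0,0.2,0,0,0],[0,0,0.27,0,0,0],[0,0,0.33,0,0,0],[0,0,0.37,0,0,0],[0,0,0.39,0,0,0],[0,0,0.4,0,0,0],[0,0,0.405,0,0,0],[0,0,0.405,0,0,0]],
])

```text
clock: 18.0
tool_pos: [0.601, -0.2573, 0.0138]
orientation: [-180.0, -0.0, -84.8]
force: [-0.4, -0.4, -1.3]
opening: 0.0248
gripper_force: 29.9
```

```bash
python3 - <<'E'
from h import *
c=np.load("w4.npz",allow_pickle=True)["c"].item()
print(ray(c,np.array([(333,75),(455,75),(340,95),(433,97)])/1.5,.018), ray(c,np.array([(384,117),(346,150),(421,150)])/1.5,.058))
E
```

```text
[[ 0.62820994 -0.35911987  0.018     ]
 [ 0.57999363 -0.36350435  0.018     ]
 [ 0.62494234 -0.35194252  0.018     ]
 [ 0.58771616 -0.35455848  0.018     ]] [[ 0.60673149 -0.34224968  0.058     ]
 [ 0.61818792 -0.3309415   0.058     ]
 [ 0.59371306 -0.33315092  0.058     ]]
```

Emit:
step_arm([
  [[0,0,0.007,0,0,0],[0,0,0.015,0,0,0],[0,0,0.018,0,0,0],[0,0,0.018,0,0,0]],
])

```text
clock: 18.4
tool_pos: [0.6009, -0.2572, 0.0121]
orientation: [-180.0, -0.0, -84.8]
force: [-0.8, 1.4, 3.2]
opening: 0.0248
gripper_force: 29.9
```

Emit:
step_arm([
  [[0,0,0,0,0,0],[0,0,0,0,0,0],[0,0,0,0,0,0],[0,0,0,0,0,0],[0,0,0,0,0,0],[0,0,0,0,0,0],[0,0,0,0,0,0],[0,0,0,0,0,0],[0,0,0,0,0,0],[0,0,-0.1,0,0,0],[0,0,-0.3,0,0,0],[0,0,-0.6,0,0,0],[0,0,-1,0,0,0]],
], jaw=0)

```text
clock: 19.7
tool_pos: [0.5997, -0.257, 0.1119]
orientation: [179.8, 0.0, -84.9]
force: [1.5, -0.7, -1.0]
opening: 0.0876
gripper_force: 0.0
```

Emit:
step_arm([
  [[0,0,-0.4,0,0,0],[0,0,-0.8,0,0,0.09],[0,0,-1,0,0,0.18],[0,0,-1,0,0,0.18]],
])

```text
clock: 20.1
tool_pos: [0.6026, -0.2578, 0.2171]
orientation: [-179.6, -0.1, -90.1]
force: [0.4, -0.6, -0.3]
opening: 0.0877
gripper_force: 0.0
```

Emit:
step_arm([
  [[-0.3,0.1,0,0,0,0],[-0.65,0.25,0,0,0,0],[-1,0.4,0,0,0,0]],
])

```text
clock: 20.4
tool_pos: [0.5597, -0.1564, 0.2112]
orientation: [179.9, 0.0, -90.0]
force: [0.9, 0.3, -0.4]
opening: 0.0878
gripper_force: 0.0
```

Emit:
step_arm([
  [[-0.35,0.15,0,0,0,0],[-0.7,0.3,0,0,0,0],[-1,0.4,0,0,0,0]],
])

```text
clock: 20.7
tool_pos: [0.5193, -0.0559, 0.2117]
orientation: [180.0, 0.0, -90.0]
force: [0.2, 0.3, 1.0]
opening: 0.0876
gripper_force: 0.0
```

Emit:
step_arm([
  [[-0.35,0.15,0,0,0,0],[-0.7,0.3,0,0,0,0],[-1,0.4,0,0,0,0]],
])

```text
clock: 21.0
tool_pos: [0.4794, 0.044, 0.2118]
orientation: [180.0, 0.0, -90.0]
force: [-0.3, 0.8, 0.5]
opening: 0.0876
gripper_force: 0.0
```

Emit:
step_arm([
  [[-0.35,0.15,-0.1,0,0,0],[-0.7,0.3,-0.3,0,0,0],[-1,0.31,-0.5,0,0,0],[-1.0,0.31,-0.5,0,0,0]],
])

```text
clock: 21.4
tool_pos: [0.4506, 0.146, 0.2645]
orientation: [-179.8, 0.2, -89.8]
force: [0.4, -0.3, -0.4]
opening: 0.0878
gripper_force: 0.0
```

Emit:
step_arm([
  [[-0.2,0,0,0,0,0.1],[-0.27,0,0,0,0,0.244],[-0.27,0,0,0,0,0.244],[-0.27,0,0,0,0,0.244]],
])

```text
clock: 21.8
tool_pos: [0.4495, 0.1691, 0.2613]
orientation: [180.0, -0.0, -96.9]
force: [0.3, -0.9, -0.2]
opening: 0.0877
gripper_force: 0.0
```

```bash
python3 - <<'E'
from h import *
o=get_obs();print(o["tool_pos"],o["orientation"],o["joint_pos"],o["clock"])
c,d,W=look("w5","wrist")
rect("carton gable",W,(.39,.06),(.51,.17),.142,.152)
rect("carton body",W,(.39,.06),(.51,.17),.03,.125)
T=look("t5","top")[2];S=look("s5","scene")[2]
rect("spice T",T,(.59,.10),(.67,.18),.108,.13)
rect("spice S",S,(.59,.10),(.67,.18),.035,.13)
rect("peel T",T,(.57,-.36),(.63,-.15),.024,.04)
rect("peel S",S,(.57,-.36),(.63,-.15),.024,.04)
E
```

```text
[0.44951848 0.16913892 0.26126263] [ 1.79954458e+02 -4.34392000e-02 -9.68619116e+01] [ 4.41499812e+01  5.75292057e-01 -1.97510525e+01 -8.60097741e-03
 -6.97360731e+01 -5.10089267e+01] 21.8
carton gable 180 [453.7 118.9] [49.4  7.7] 84.0 z [0.1421 0.1443 0.1476]
carton body 774 [448.5 118.5] [62.2 42.1] 86.1 z [0.118  0.122  0.1247]
spice T 99 [627.3 141. ] [39.9 39.2] 5.6 z [0.1101 0.1153 0.1203]
spice S 494 [626.4 143. ] [44.  42.4] 25.6 z [0.0414 0.0889 0.1184]
peel T 49 [ 607.2 -254.9] [ 34.5 199. ] 2.8 z [0.0242 0.0265 0.03  ]
peel S 8 [ 599.7 -326.9] [ 7.4 22. ] 29.6 z [0.0245 0.026  0.0274]
```

View pics/w5.png

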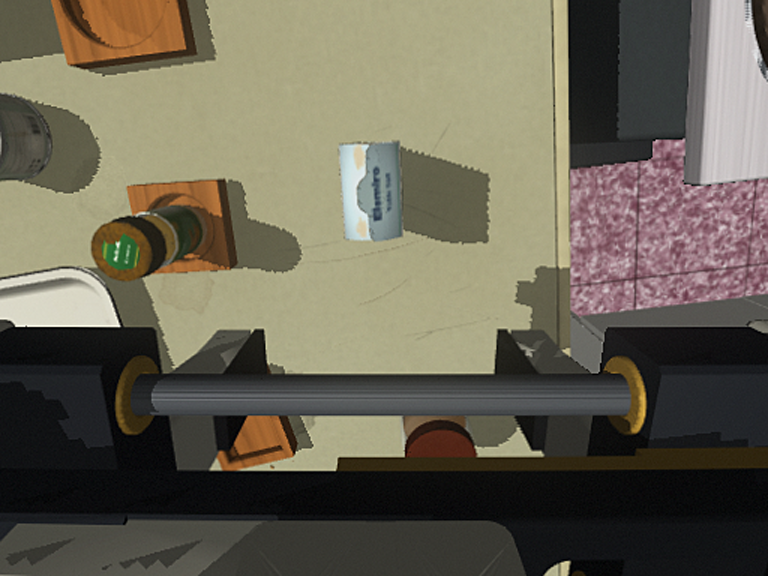

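The wrist view shows the carton at columns 343–402 and rows 142–240, square to the tool, with the spice jar standing in its holder at left. Next I'll grasp the carton.

Emit:
step_arm([
  [[0.15,-0.02,0,0,0,0],[0.35,-0.05,0,0,0,0],[0.496,-0.065,0,0,0,0],[0.496,-0.065,0.1,0,0,0],[0.496,-0.065,0.3,0,0,0],[0.496,-0.065,0.55,0,0,0],[0.496,-0.065,0.8,0,0,0],[0.496,-0.065,1,0,0,0]],
])

```text
clock: 22.75
tool_pos: [0.4497, 0.1192, 0.16]
orientation: [179.9, -0.0, -97.0]
force: [-0.1, 0.5, -0.2]
opening: 0.0876
gripper_force: 0.0
```

Emit:
step_arm([
  [[0,0,0.2,0,0,0],[0,0,0.4,0,0,0],[0,0,0.55,0,0,0],[0,0,0.65,0,0,0],[0,0,0.72,0,0,0],[0,0,0.745,0,0,0],[0,0,0.745,0,0,0]],
])

```text
clock: 23.45
tool_pos: [0.4504, 0.1198, 0.0873]
orientation: [-180.0, -0.0, -97.0]
force: [0.3, -0.1, -0.1]
opening: 0.0877
gripper_force: 0.0
```

Emit:
step_arm([
  [[0,0,0,0,0,0],[0,0,0,0,0,0],[0,0,0,0,0,0],[0,0,0,0,0,0],[0,0,0,0,0,0],[0,0,0,0,0,0],[0,0,0,0,0,0],[0,0,0,0,0,0],[0,0,0,0,0,0],[0,0,0,0,0,0],[0,0,0,0,0,0],[0,0,0,0,0,0]],
], jaw=255)

```text
clock: 24.65
tool_pos: [0.4503, 0.1198, 0.0873]
orientation: [-180.0, 0.0, -97.0]
force: [0.8, 0.1, 0.0]
opening: 0.044
gripper_force: 29.5
```

Emit:
step_arm([
  [[0,0,-0.05,0,0,0],[0,0,-0.2,0,0,0],[0,0,-0.4,0,0,0],[0,0,-0.6,0,0,0],[0,0,-0.7,0,0,0],[-0.1,-0.03,-0.7,0,0,0],[-0.3,-0.08,-0.7,0,0,0],[-0.5,-0.13,-0.7,0,0,0],[-0.68,-0.17,-0.7,0,0,0]],
])

```text
clock: 25.55
tool_pos: [0.476, 0.1872, 0.1563]
orientation: [179.9, -0.1, -97.0]
force: [0.1, 0.0, -0.9]
opening: 0.0443
gripper_force: 29.5
```

Emit:
step_arm([
  [[-0.2,-0.05,0,0,0,0],[-0.4,-0.1,0,0,0,0],[-0.68,-0.17,0,0,0,0],[-0.8,-0.3,0,0,0,0],[-1,-0.5,0,0,0,0]],
])

```text
clock: 26.05
tool_pos: [0.5372, 0.2801, 0.1566]
orientation: [179.9, -0.1, -96.9]
force: [1.6, 0.4, -0.7]
opening: 0.0443
gripper_force: 29.5
```

Emit:
step_arm([
  [[-0.2,-0.2,0,0,0,0],[-0.4,-0.35,0,0,0,-0.1],[-0.6,-0.5,0,0,0,-0.25],[-0.7,-0.62,0,0,0,-0.4],[-0.73,-0.67,0,0,0,-0.55],[-0.73,-0.67,0,0,0,-0.55],[-0.73,-0.67,0,0,0,-0.55]],
])

```text
clock: 26.75
tool_pos: [0.6122, 0.3432, 0.1561]
orientation: [179.9, -0.0, -81.3]
force: [-0.6, 0.8, -1.0]
opening: 0.0444
gripper_force: 29.5
```

```bash
python3 - <<'E'
from h import *
o=get_obs();print(o["tool_pos"],o["orientation"],o["clock"],o["opening"],o["gripper_force"])
c,d,W=look("w6","wrist")
rect("ob rim",W,(.55,.27),(.68,.41),.016,.028)
S=look("s6","scene")[2]
rect("carton S",S,(.54,.26),(.68,.42),.09,.19)
E
```

```text
[0.61224648 0.34320239 0.15613245] [ 1.79922500e+02 -4.75759227e-02 -8.13416166e+01] 26.75 0.04444270826661884 29.456079304218292
ob rim 1710 [613.6 324.7] [78.1 68.4] 8.5 z [0.02   0.0219 0.0232]
carton S 1031 [606.3 352.9] [74.2 54.6] 43.8 z [0.0948 0.1399 0.1874]
```

View pics/w6.png

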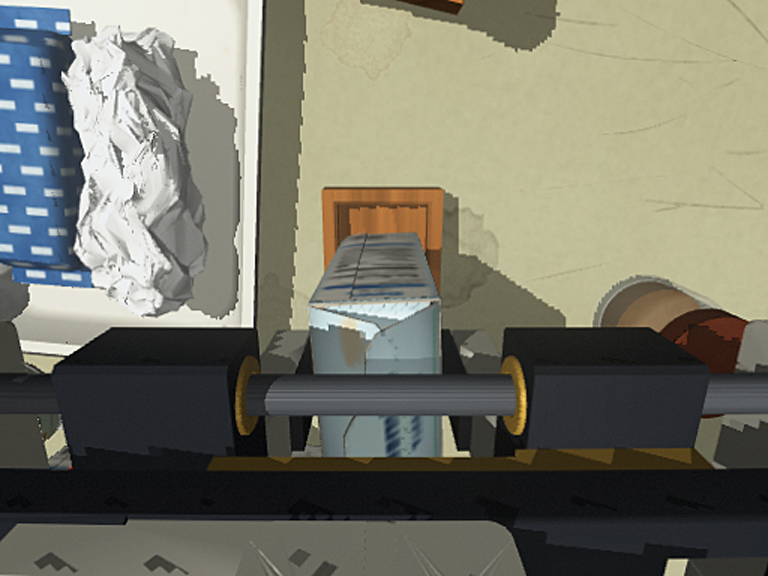

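```bash
python3 - <<'E'
from h import *
c=np.load("w6.npz",allow_pickle=True)["c"].item()
print(ray(c,np.array([(345,236),(416,233)])/1.5,.069))
print(ray(c,np.array([(322,188),(443,188)])/1.5,.022),ray(c,np.array([(336,203),(430,203)])/1.5,.022))
p=np.load("w6.npz",allow_pickle=True)["p"][110:220,190:320,::-1]
cv2.imwrite("pics/w6c.png",cv2.resize(p,None,fx=5,fy=5,interpolation=cv2.INTER_CUBIC))
E
```

```text
[[0.63570571 0.31643836 0.069     ]
 [0.59733657 0.30886715 0.069     ]]
[[0.65659747 0.29676652 0.022     ]
 [0.58026541 0.28504671 0.022     ]] [[0.6465634  0.3048427  0.022     ]
 [0.586756   0.29566296 0.022     ]]
```

View pics/w6c.png

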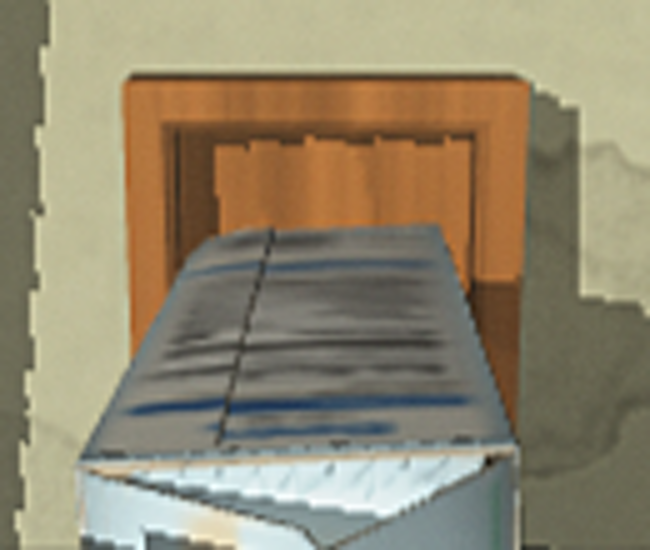

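The crop shows the carton's foot edge from (212,238) to (440,226), square to the recess but about 4 mm too far left. I'll correct that and lower it.

Emit:
step_arm([
  [[0.02,0,0,0,0,0],[0.04,0.005,0.05,0,0,0],[0.04,0.005,0.15,0,0,0],[0.04,0.005,0.25,0,0,0],[0.04,0.005,0.34,0,0,0],[0.04,0.005,0.42,0,0,0],[0.04,0.005,0.48,0,0,0],[0.04,0.005,0.53,0,0,0],[0.04,0.005,0.56,0,0,0],[0.04,0.005,0.575,0,0,0],[0.04,0.005,0.58,0,0,0],[0.04,0.005,0.58,0,0,0]],
])

```text
clock: 28.05
tool_pos: [0.6128, 0.3387, 0.0995]
orientation: [-180.0, 0.0, -81.2]
force: [0.3, 0.4, -0.5]
opening: 0.0444
gripper_force: 29.5
```

Emit:
step_arm([
  [[0,0,0.005,0,0,0],[0,0,0.01,0,0,0],[0,0,0.015,0,0,0],[0,0,0.015,0,0,0]],
])

```text
clock: 28.45
tool_pos: [0.6127, 0.3386, 0.0977]
orientation: [180.0, 0.0, -81.2]
force: [0.7, -0.1, -1.3]
opening: 0.0445
gripper_force: 29.5
```

Emit:
step_arm([
  [[0,0,0.005,0,0,0],[0,0,0.01,0,0,0],[0,0,0.01,0,0,0]],
])

```text
clock: 28.75
tool_pos: [0.6128, 0.3388, 0.0973]
orientation: [-180.0, 0.0, -81.2]
force: [-1.9, 0.1, 3.5]
opening: 0.0442
gripper_force: 29.5
```

Emit:
step_arm([
  [[0,0,0,0,0,0],[0,0,0,0,0,0],[0,0,0,0,0,0],[0,0,0,0,0,0],[0,0,0,0,0,0],[0,0,0,0,0,0],[0,0,0,0,0,0],[0,0,0,0,0,0],[0,0,-0.1,0,0,0],[0,0,-0.3,0,0,0],[0,0,-0.6,0,0,0],[0,0,-1,0,0,0]],
], jaw=0)

```text
clock: 29.95
tool_pos: [0.6119, 0.338, 0.1968]
orientation: [179.9, -0.1, -81.2]
force: [0.4, -0.1, 0.2]
opening: 0.0875
gripper_force: 0.0
```

Emit:
step_arm([
  [[0,0,-0.3,0,0,0],[0,0,-0.6,0,0,0],[-0.15,0.3,-0.6,0,0,0],[-0.3,0.6,-0.6,0,0,0],[-0.44,0.9,-0.6,0,0,0]],
])

```text
clock: 30.45
tool_pos: [0.5162, 0.3685, 0.2578]
orientation: [-180.0, 0.0, -81.3]
force: [-0.8, 0.2, 0.2]
opening: 0.0873
gripper_force: 0.0
```

Emit:
step_arm([
  [[-0.15,0.3,0,0,0,0],[-0.3,0.6,0,0,0,0],[-0.44,0.9,0,0,0,0],[-0.44,0.9,0,0,0,0],[-0.44,0.9,0,0,0,0]],
])

```text
clock: 30.95
tool_pos: [0.4209, 0.3986, 0.2581]
orientation: [-179.9, 0.1, -81.1]
force: [0.2, -0.4, 0.3]
opening: 0.0876
gripper_force: 0.0
```

```bash
python3 - <<'E'
from h import *
o=get_obs();print(o["tool_pos"],o["orientation"],o["clock"],o["opening"])
c,d,W=look("w7","wrist")
rect("lid",W,(.37,.30),(.47,.41),.080,.095)
rect("glass",W,(.37,.30),(.47,.41),.01,.095)
T=look("t7","top")[2];S=look("s7","scene")[2]
rect("carton T",T,(.54,.26),(.68,.42),.15,.17)
rect("carton S",S,(.54,.26),(.68,.42),.05,.17)
rect("ob rim S",S,(.54,.26),(.68,.42),.018,.027)
rect("lid T",T,(.37,.30),(.47,.41),.080,.1)
for n,M in(("T",T),("S",S)): rect("lr "+n,M,(.57,-.12),(.7,.02),.019,.035)
E
```

```text
[0.42093748 0.39861167 0.25806661] [-1.79931410e+02  7.17240291e-02 -8.11321686e+01] 30.95 0.08763486983677614
lid 2639 [419.2 356. ] [62.1 61.7] 73.7 z [0.086  0.0874 0.0889]
glass 2765 [420.  355.2] [64.4 64.5] 9.0 z [0.0853 0.0873 0.0888]
carton T 16 [615.1 337. ] [ 6.3 52.9] 12.6 z [0.1502 0.1528 0.1594]
carton S 1034 [610.6 339.5] [44.4 66.5] 8.2 z [0.0555 0.1047 0.1523]
ob rim S 397 [612.  341.7] [ 79.6 101.6] 9.5 z [0.0189 0.0225 0.0256]
lid T 214 [419.6 356.1] [60.4 61.6] 51.5 z [0.0821 0.087  0.092 ]
lr T 204 [636.9 -51.9] [ 99.  100.9] 89.3 z [0.0194 0.0224 0.0281]
lr S 334 [637.  -52.9] [106.4 103.2] 89.6 z [0.0204 0.0238 0.0262]
```

View pics/w7.png

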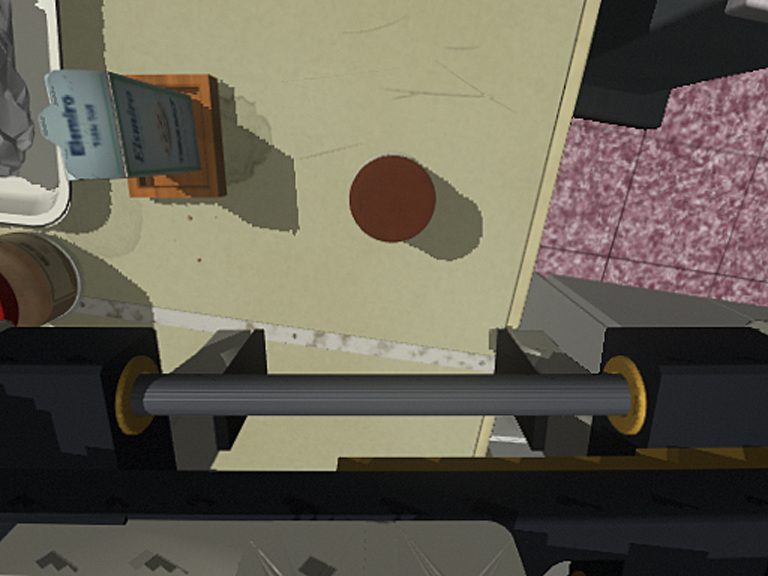

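The wrist view shows the glass jar lid at (393,199), and the carton seated square in its holder at (170,135). I'll rotate to yaw 0 and grasp the jar.

Emit:
step_arm([
  [[0,0,0,0,0,-0.25],[0,0,0,0,0,-0.5],[0,0,0,0,0,-0.75],[0,0,0,0,0,-1]],
])

```text
clock: 31.5
tool_pos: [0.4223, 0.3977, 0.2565]
orientation: [180.0, -0.0, -52.4]
force: [0.1, 0.7, -0.6]
opening: 0.0876
gripper_force: 0.0
```

Emit:
step_arm([
  [[0,0,0,0,0,-0.25],[0,0,0,0,0,-0.5],[0,0,0,0,0,-0.75],[0,0,0,0,0,-1]],
])

```text
clock: 31.9
tool_pos: [0.4223, 0.3977, 0.2565]
orientation: [180.0, -0.0, -23.7]
force: [-0.5, 0.3, -0.9]
opening: 0.0874
gripper_force: 0.0
```

Emit:
step_arm([
  [[0,0,0,0,0,-0.25],[0,0,0,0,0,-0.5],[0,0,0,0,0,-0.75],[0,0,0,0,0,-0.834],[0,0,0,0,0,-0.834],[0,0,0,0,0,-0.834]],
])

```text
clock: 32.5
tool_pos: [0.422, 0.3978, 0.2566]
orientation: [180.0, 0.0, -0.2]
force: [1.3, 0.2, -0.3]
opening: 0.0877
gripper_force: 0.0
```

Emit:
step_arm([
  [[0,0.15,0,0,0,0],[0,0.35,0,0,0,0],[-0.014,0.426,0,0,0,0],[-0.014,0.426,0.2,0,0,0],[-0.014,0.426,0.45,0,0,0],[-0.014,0.426,0.7,0,0,0],[-0.014,0.426,0.9,0,0,0],[-0.014,0.426,1,0,0,0],[-0.014,0.426,1,0,0,0]],
])

```text
clock: 33.4
tool_pos: [0.4196, 0.3545, 0.1559]
orientation: [179.9, 0.1, -0.1]
force: [0.4, -0.0, 0.2]
opening: 0.0875
gripper_force: 0.0
```

Emit:
step_arm([
  [[0,-0.012,0,0,0,0],[0,-0.012,0.15,0,0,0],[0,-0.012,0.35,0,0,0],[0,-0.012,0.55,0,0,0],[0,-0.012,0.75,0,0,0],[0,-0.012,0.9,0,0,0],[0,-0.012,1,0,0,0]],
])

```text
clock: 34.1
tool_pos: [0.4203, 0.3573, 0.0569]
orientation: [-180.0, -0.0, -0.0]
force: [-0.3, -0.3, -0.4]
opening: 0.0878
gripper_force: 0.0
```

Emit:
step_arm([
  [[0,0,0.1,0,0,0],[0,0,0.2,0,0,0],[0,0,0.25,0,0,0],[0,0,0.25,0,0,0]],
])

```text
clock: 34.5
tool_pos: [0.4198, 0.3565, 0.0312]
orientation: [179.9, 0.0, -0.0]
force: [-0.4, -0.1, 0.4]
opening: 0.0875
gripper_force: 0.0
```

Emit:
step_arm([
  [[0,0,0,0,0,0],[0,0,0,0,0,0],[0,0,0,0,0,0],[0,0,0,0,0,0],[0,0,0,0,0,0],[0,0,0,0,0,0],[0,0,0,0,0,0],[0,0,0,0,0,0],[0,0,0,0,0,0],[0,0,0,0,0,0]],
], jaw=255)

```text
clock: 35.5
tool_pos: [0.42, 0.3567, 0.0321]
orientation: [180.0, -0.0, -0.0]
force: [-0.2, -1.5, 5.7]
opening: 0.0641
gripper_force: 30.0
```

Emit:
step_arm([
  [[0,0,-0.02,0,0,0],[0,0,-0.05,0,0,0],[0,0,-0.1,0,0,0],[0,0,-0.2,0,0,0],[0,0,-0.2,0,0,0],[0,0,-0.2,0,0,0]],
])

```text
clock: 36.1
tool_pos: [0.4201, 0.3571, 0.0523]
orientation: [-179.9, -0.0, -0.1]
force: [-0.3, -0.5, -3.8]
opening: 0.0642
gripper_force: 29.9
```

```bash
python3 - <<'E'
from h import *
o=get_obs();print(o["tool_pos"],o["force"],o["opening"],o["gripper_force"])
c,d,W=look("s8","scene")
rect("lid S",W,(.36,.29),(.48,.42),.100,.115)
p=np.load("s8.npz",allow_pickle=True)["p"][200:384,100:345,::-1]
cv2.imwrite("pics/s8c.png",cv2.resize(p,None,fx=3,fy=3,interpolation=cv2.INTER_CUBIC))
E
```

```text
[0.42009653 0.35706242 0.05227235] [-0.32812545 -0.50049137 -3.79356509] 0.06424382117044554 29.92578315868741
lid S 211 [404.6 349.4] [31.4 60.1] 3.3 z [0.1024 0.108  0.1104]
```

View pics/s8c.png

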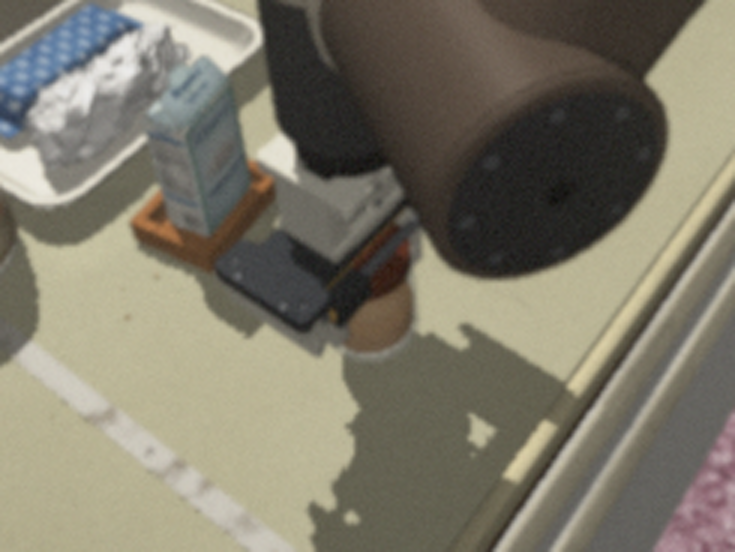

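The crop shows the jar lifted clear and upright. I'll carry it along the front strip to the large holder.

Emit:
step_arm([
  [[0,0,-0.1,0,0,0],[0,0.05,-0.25,0,0,0],[0,0.2,-0.4,0,0,0],[0,0.4,-0.4,0,0,0],[0.05,0.6,-0.4,0,0,0],[0.05,0.8,-0.4,0,0,0],[0.1,1,-0.4,0,0,0]],
])

```text
clock: 36.85
tool_pos: [0.4291, 0.2546, 0.0913]
orientation: [180.0, 0.0, -0.1]
force: [-0.2, 0.4, -2.1]
opening: 0.0642
gripper_force: 29.9
```

Emit:
step_arm([
  [[0.05,0.25,0,0,0,0],[0.1,0.5,0,0,0,0],[0.15,0.75,0,0,0,0],[0.2,1,0,0,0,0]],
])

```text
clock: 37.25
tool_pos: [0.4492, 0.1546, 0.0914]
orientation: [180.0, 0.0, -0.1]
force: [-0.0, -0.2, -3.5]
opening: 0.0642
gripper_force: 29.9
```

Emit:
step_arm([
  [[0.1,0.25,0,0,0,0],[0.25,0.5,0,0,0,0],[0.4,0.75,0,0,0,0],[0.6,1,0,0,0,0]],
])

```text
clock: 37.65
tool_pos: [0.5089, 0.0546, 0.0914]
orientation: [180.0, 0.1, -0.1]
force: [0.5, 0.3, -2.6]
opening: 0.064
gripper_force: 29.9
```

Emit:
step_arm([
  [[0.2,0.2,0,0,0,0],[0.4,0.4,0,0,0,0],[0.65,0.6,0,0,0,0],[0.9,0.8,0,0,0,0]],
])

```text
clock: 38.05
tool_pos: [0.5994, -0.0252, 0.0912]
orientation: [180.0, 0.1, -0.1]
force: [0.6, 1.0, -2.9]
opening: 0.0644
gripper_force: 29.9
```

Emit:
step_arm([
  [[0.15,0.12,0,0,0,0],[0.28,0.23,0,0,0,0],[0.37,0.297,0,0,0,0],[0.37,0.297,0,0,0,0],[0.37,0.297,0,0,0,0],[0.37,0.297,0,0,0,0]],
])

```text
clock: 38.65
tool_pos: [0.6359, -0.0528, 0.0917]
orientation: [-180.0, 0.0, -0.0]
force: [0.2, 0.0, -2.7]
opening: 0.0641
gripper_force: 29.9
```

```bash
python3 - <<'E'
from h import *
o=get_obs();print(o["tool_pos"],o["orientation"],o["clock"],o["opening"],o["gripper_force"])
c,d,W=look("w9","wrist")
rect("lr rim",W,(.57,-.12),(.70,.02),.016,.03)
E
```

```text
[ 0.63585107 -0.05276663  0.09169539] [-1.79991935e+02  2.89272222e-02 -2.86181940e-02] 38.65 0.06406661431287823 29.926233312289696
lr rim 4309 [651.2 -55.5] [100.5  70. ] 89.3 z [0.0203 0.022  0.0231]
```

View pics/w9.png

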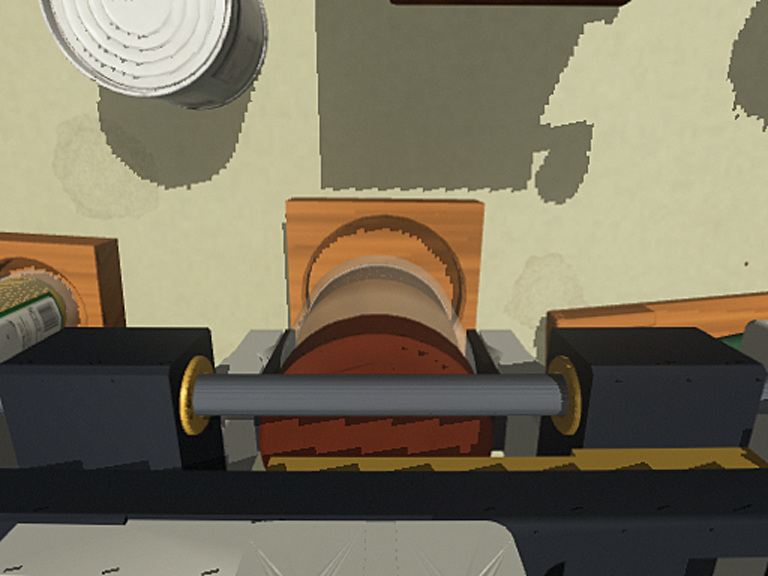

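The view shows the jar's base at column 382, nearly centred in the recess at column 386. I'll apply a 2 mm correction and lower it.

Emit:
step_arm([
  [[0.005,0.01,0,0,0,0],[0.01,0.017,0.05,0,0,0],[0.01,0.017,0.15,0,0,0],[0.01,0.017,0.25,0,0,0],[0.01,0.017,0.34,0,0,0],[0.01,0.017,0.41,0,0,0],[0.01,0.017,0.45,0,0,0],[0.01,0.017,0.47,0,0,0],[0.01,0.017,0.48,0,0,0],[0.01,0.017,0.48,0,0,0]],
])

```text
clock: 39.7
tool_pos: [0.6378, -0.0548, 0.0439]
orientation: [-180.0, -0.0, -0.0]
force: [-0.7, 0.3, -3.5]
opening: 0.0641
gripper_force: 29.9
```

Emit:
step_arm([
  [[0,0,0.005,0,0,0],[0,0,0.01,0,0,0],[0,0,0.015,0,0,0],[0,0,0.015,0,0,0]],
])

```text
clock: 40.1
tool_pos: [0.6376, -0.0548, 0.0423]
orientation: [-180.0, -0.0, -0.0]
force: [0.1, 0.2, -2.7]
opening: 0.0639
gripper_force: 29.9
```

Emit:
step_arm([
  [[0,0,0.005,0,0,0],[0,0,0.01,0,0,0],[0,0,0.01,0,0,0],[0,0,0.01,0,0,0]],
])

```text
clock: 40.5
tool_pos: [0.6377, -0.0548, 0.0422]
orientation: [180.0, -0.0, -0.0]
force: [-4.2, 1.3, 5.9]
opening: 0.0642
gripper_force: 30.0
```

Emit:
step_arm([
  [[0,0,0,0,0,0],[0,0,0,0,0,0],[0,0,0,0,0,0],[0,0,0,0,0,0],[0,0,0,0,0,0],[0,0,0,0,0,0],[0,0,0,0,0,0],[0,0,0,0,0,0],[0,0,-0.1,0,0,0],[0,0,-0.3,0,0,0],[0,0,-0.6,0,0,0],[0,0,-1,0,0,0]],
], jaw=0)

```text
clock: 41.7
tool_pos: [0.6365, -0.0549, 0.1415]
orientation: [180.0, 0.2, -0.1]
force: [0.8, 0.6, -0.1]
opening: 0.0877
gripper_force: 0.0
```

Emit:
step_arm([
  [[0,0,-0.3,0,0,0],[0,0,-0.7,0,0,0],[0,0,-1,0,0,0],[-0.3,0,-1,0,0,0],[-0.7,0,-1,0,0,0],[-1,0,-1,0,0,0]],
])

```text
clock: 42.3
tool_pos: [0.5358, -0.0549, 0.2421]
orientation: [-180.0, -0.0, -0.1]
force: [0.0, 1.3, -0.2]
opening: 0.0878
gripper_force: 0.0
```

Emit:
step_arm([
  [[-0.3,0,0,0,0,0],[-0.7,0,0,0,0,0],[-0.9,0,0,0,0,0],[-0.9,0,0,0,0,0],[-0.9,0,0,0,0,0]],
])

```text
clock: 42.8
tool_pos: [0.4479, -0.0546, 0.2425]
orientation: [-180.0, -0.1, -0.0]
force: [0.1, -0.2, -0.2]
opening: 0.0879
gripper_force: 0.0
```

```bash
python3 - <<'E'
from h import *
o=get_obs();print(o["tool_pos"],o["clock"],o["force"],o["opening"])
T=look("t10","top")[2];S=look("s10","scene")[2];V=look("w10","wrist")[2]
for n,W in(("T",T),("S",S),("W",V)):
    rect("glass "+n,W,(.58,-.11),(.69,.0),.085,.115)
    rect("spice "+n,W,(.58,.09),(.67,.19),.106,.13)
    rect("carton "+n,W,(.54,.26),(.68,.42),.06,.17)
    rect("peel "+n,W,(.58,-.34),(.625,-.16),.0215,.04)
    rect("mug "+n,W,(.49,-.52),(.615,-.36),.08,.11)
    rect("tin "+n,W,(.71,-.01),(.83,.10),.05,.07)
E
```

```text
[ 0.44790847 -0.05457886  0.24249143] 42.8 [ 0.10582644 -0.18809645 -0.19829996] 0.08785669360609738
glass T 44 [660.2 -49.7] [18.9 54.8] 4.9 z [0.0921 0.0971 0.1029]
spice T 100 [626.8 141.4] [40.8 38.9] 6.9 z [0.108  0.1149 0.1199]
carton T 258 [611.3 337.7] [41.  62.3] 12.2 z [0.0675 0.1298 0.152 ]
peel T 78 [ 607.3 -248.9] [171.5  24.5] 88.1 z [0.0219 0.0239 0.0282]
mug T 119 [ 555.  -450.4] [ 84.1 142.9] 20.8 z [0.0809 0.0879 0.095 ]
tin T 242 [769.8  44.1] [73.4 69.7] 4.0 z [0.0509 0.0549 0.0602]
glass S 258 [637.4 -50.5] [61.8 61.2] 35.6 z [0.0876 0.099  0.1015]
spice S 172 [628.2 141.1] [42.2 41.1] 64.0 z [0.1079 0.1171 0.1193]
carton S 1104 [612.  339.9] [44.1 65.6] 11.9 z [0.0669 0.1164 0.1528]
peel S 95 [ 605.8 -264.7] [153.2  36.9] 85.2 z [0.0219 0.0253 0.0286]
mug S 152 [ 551.6 -449.9] [ 75.5 141.3] 22.3 z [0.0809 0.0868 0.0927]
tin S 317 [769.6  41.9] [73.7 75.1] 13.1 z [0.052  0.0573 0.0605]
glass W 375 [609.3 -54.4] [43.8  9.4] 89.7 z [0.086  0.0968 0.0991]
spice W 132 [606.4 136.6] [ 3.9 22.4] 3.7 z [0.1065 0.1112 0.1154]
carton W few
peel W 1508 [ 603.7 -290.1] [24.6 99.7] 4.8 z [0.0219 0.0241 0.026 ]
mug W few
tin W few
```

```bash
python3 - <<'E'
import numpy as np,cv2
a=np.load("t10.npz",allow_pickle=True)["p"][165:245,140:370,::-1]; b=np.load("s10.npz",allow_pickle=True)["p"][120:310,130:345,::-1]
a=cv2.resize(a,(690,240),interpolation=cv2.INTER_CUBIC);b=cv2.resize(b,(690//2,305),interpolation=cv2.INTER_CUBIC)
w=cv2.resize(np.load("w10.npz",allow_pickle=True)["p"][:,:,::-1],(345,305))
cv2.imwrite("pics/fin.png",np.vstack([a,np.hstack([b,w])]))
E
```

```text
(no output)
```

View pics/fin.png

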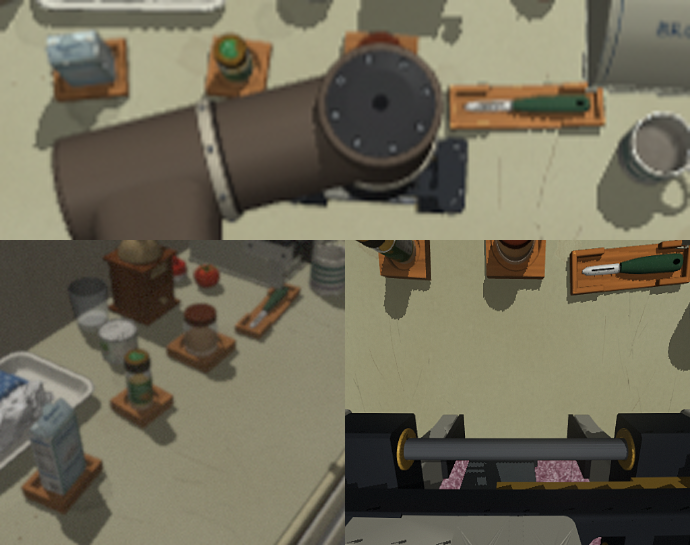

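All four things sit in their holders in the top, scene and wrist views, and the mug and tin have not moved.

```bash
python3 -c "
from plant import *
print(close_job())"
```

```text
the job is handed in; nothing more can be done
None
```

The spice jar, glass jar, carton and peeler were each set down and released in their matching holders, the mug and tin measured where they started, and the job is handed in at about 43 s; the hand-in returned no verdict.

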